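Present the notched test coupon to the code reader

TASK

One of the three metal test coupons standing in the slotted rack has a small notch in an upper corner; the notch marks the end with the code label, which is on the face that has the notch at its upper right when you look at it. Lift that coupon out, gripping it clear of the label, and present it to the code reader with the label turned up to face the lens squarely, centred about 120 mm in front of the lens. Finish while still holding it there, still, without touching the reader and without disturbing the other coupons or the loose things on the bench.

Things in the scene. Friction and masses are not known exactly. Their poses are not given: they have to be found in the camera images.
- coupon: The notched coupon: bare aluminium plate 8 (x) x 110 (y) x 50 mm (z), 0.08 to 0.17 kg, standing on a long edge in a rack slot. Origin at the centre of its underside, z up as it stands. The notch, 14 mm along y by 12 mm along z, is in the upper corner at the +y end. The label is on the +x face near the +y end: x points out of the label face.
- coupon_label (a point): Centre of the coupon's code label, a matt grey patch 26 mm (y) by 20 mm (z) with a small dark dot code, on the +x face at (4, 38, 28) mm in the coupon's frame; axes as the coupon's.
- spare_a: Spare coupon: same 8 x 110 x 50 mm aluminium plate with no notch and no label; origin at the centre of its lower edge face, z up. Stays in its slot.
- spare_b: Spare coupon, the same as spare_a. Stays in its slot.
- rack: Fixed dark steel rack, base 200 (x) x 104 (y) x 6 mm. Three open-ended slots along y at x = -66, 0, +66 mm, 9.6 mm wide, 16 mm deep, between bars 12 mm wide; slot floors 6 mm, bar tops 22 mm above the bench. Origin under its centre, on the bench. The coupons stand in any order, turned like the rack, 34 mm out of the slots, tops 56 mm above the bench.
- reader: Fixed stand of the code reader: dark base plate 120 x 120 x 14 mm, upright steel post 18 mm thick and 434 mm high at x = +40 mm. Origin under the centre of the base, on the bench. The head hangs on its -x side, towards the robot.
- reader_head: Reader head: black box 50 x 50 x 85 mm with a round lens barrel 36 mm across, 26 mm long. Origin at the centre of the lens front, at (-100, 0, 285) mm in the stand's frame. z is the viewing direction, 45 degrees down and towards the stand's -x; y is level. The head reaches 110 mm back along -z.
- focus (a point): The reader's focus point, 120 mm in front of the lens on its axis, 200 mm above the bench: the label's centre belongs here. Axes as the reader head's (z = viewing direction, away from the lens).
- compressor_wheel: Loose silvery finned compressor wheel, 49 mm across, 26 mm high, origin under its centre; a bystander.
- thrust_ring: Loose steel ring 56 mm across, 8 mm high, origin under its centre; a bystander.
- hex_key: Loose dark hex key 36 x 94 x 8 mm, origin under its centre; a bystander.

How it is judged (in metres and radians):
On the way:
1. the notched coupon is lifted clear of the rack (height (world z) of coupon above 0.06 m and contact force between coupon and the fingers above 1 N and contact force between coupon and rack below 0.1 N), for 0.2 s.
At the end, for the whole second after the job is handed in: Held still in the fingers alone: label centre within 25 mm of the focus point, label face up and square to the lens axis within 0.3 rad, TCP at least 20 mm along the coupon from the label centre; spare coupons moved under 20 mm, loose bystanders under 30 mm (distance between coupon_label and focus below 0.025 m and angle between the x axis of coupon and the z axis of reader_head, either way round below 0.3 rad and angle between coupon's own x axis and vertical below 1.15 rad and height (world z) of coupon_label above 0.15 m and y of the grasp point in the frame of coupon below 0.018 m and contact force between coupon and the fingers above 1 N and contact force between coupon and rack below 0.1 N and contact force between coupon and reader below 0.1 N and linear speed of coupon below 0.03 m/s and angular speed of coupon below 0.2 rad/s and distance of each of spare_a, spare_b from where it was at the start of the episode below 0.02 m and distance of each of compressor_wheel, thrust_ring, hex_key from where it was at the start of the episode below 0.03 m); the arm keeps its last pose, push and grip.
It fails at once if the arm or the coupon knocks the reader (contact force between any of the arm, the fingers, coupon and reader above 2 N).
It fails at once if another coupon is disturbed (distance of any of spare_a, spare_b from where it was at the start of the episode above 0.02 m).
It fails at once if a loose bystander is disturbed (distance of any of compressor_wheel, thrust_ring, hex_key from where it was at the start of the episode above 0.03 m).
It also fails if it takes over 38 s, if anything falls off the work surface, if the arm or the gripper's body presses on something with over 40 N, if the wrist force passes 120 N, or if a joint passes its speed limit or range.

ROBOT

A 6-joint arm with a two-finger parallel gripper is mounted at the origin on a cart in front of the work surface, level with it; the furniture and walls round the work are solid. World frame = base frame: x ahead of the robot, y to its left, z up, the work surface at z = 0. Lengths are in mm, angles in degrees, forces in N, time in s.
With the tool pointing down it reaches from about 350 to 850 mm from the base axis. Payload 8.1 kg.
Tool frame: the origin (TCP) lies between the finger pads, 19 mm behind the fingertips; this is the grasp point; z points along the fingers, y is the line along which they close (so a half turn about z gives the same grasp; the last joint's range is limited). The gripper opens to 85 mm and grips with 20 to 120 N. Pads are 22 mm wide; open, the fingers measure 114 mm over their backs; the gripper's body (76 mm by 85 mm) begins 54 mm behind the grasp point. The pads swing forward as they close: fully open they stand 13 mm farther back than shut.
Start: joints at [-70.841, 7.471, 85.268, -0, 87.261, -4.893], TCP at [244.567, -547.898, 249.992] pointing down, gripper open.
Joint ranges: [-169.43, 169.43], [-51.17, 129.36], [1.28, 143.12], [-76.62, 256.62], [0, 156.53], [-152.29, 152.29]. Speed limits (degrees/s): [136.94, 136.94, 159.86, 180, 180, 180].

INTERFACE

Orientations are given as [roll, pitch, yaw] about the fixed x, y, z axes, in that order (R = Rz(yaw) Ry(pitch) Rx(roll)).
In Python, from bench import status, eyes, r gives the robot as it stands.
- The arm moves only by the shell command python3 -m handwheel 'ROWS' [FORCE]. ROWS is a JSON object whose one key "series" holds a list that holds one entry, the list of rows, each a list of 7 numbers: the shift along the tool's x, y, z in cm, then the turn, a rotation vector about the tool's x, y, z in rad, then the opening, from 0 (shut) to 1 (fully open). In form: {"series": [[[tx, ty, tz, rx, ry, rz, claw], ...]]}. A call has 1 to 12 rows; each row is the pose to reach, as a shift and turn from the pose commanded when the call began, along the tool's axes at that moment; what a row does not reach only later rows make up. A row lasts 1/8 s, in which the tool goes at most 62.5 mm and 10.7 degrees, less where a joint would pass 70% of its speed; a pose out of reach is approached as far as the arm can. A call with a gripper value outside its range is refused whole. The fingers move at their own pace and stop on an object; FORCE is the grip in N (left out, the last holds). Time passes only in rows, so rows that repeat a pose let the fingers close. It gives the time, the measured TCP pose, the force, the opening and the grip force at its end, in the units of the state.
- status.sense(): the state, without advancing time (a new reading comes with each control period).
- eyes.snapshot(name): name is "scene" or "top" or "wrist"; returns a dict with "img" (400x640x3 uint8, red, green, blue), "mtx" (3x3 intrinsics, pixels), "R" (3x3) and "t" (3): a world point X has camera coordinates R X + t. Camera axes: x right, y down, z forward; pixel columns grow to the right and rows downward; lengths in mm; the calibration is good to about 2 mm. A picture is of the moment at which its call begins. There is no depth.
- r.hand_in(): hands the job in; it is judged then, once.
The state is a dict: "time": time; "joint_pos": joint angles; "qd": joint speeds; "joint_efforts": joint torques, N m; "tool_pos": TCP position; "tcp_rot": TCP orientation; "ft_force": force on the tool from outside, world axes, zero at the start; "wrist_torque": the same for the moment, N m; "finger_gap": finger opening in mm; "grip_force": force on a finger pad.
Only numpy, scipy, OpenCV 4.12 (cv2) and the standard library are available. Lean on these libraries where they do the work, as an engineer would, in place of code of your own. Each camera call takes 0.05 s, during which the arm holds its last target. There are 200 camera calls.

## Working session

There is one attempt and no reset: what is moved stays moved. The work goes in short steps, Python scripts to look and compute and a shell command to move; the robot and the scene stay as the last step left them, time stands still between calls to the robot, and variables do not carry over. Pictures are saved under pics/ and viewed, at most 10 in all, crops included, and the job is handed in when it is done.

```bash
mkdir -p pics; ls; python3 - <<'E'
from bench import status, eyes, r
import cv2, json
for n in ("scene","top","wrist"):
    s=eyes.snapshot(n); cv2.imwrite(f"pics/{n}0.png",s["img"][:,:,::-1])
    print(n,s["mtx"].round(1).tolist(),s["R"].round(3).tolist(),s["t"].round(1).tolist())
print(status.sense())
E
```

```text
pics
scene [[449.1, 0.0, 318.5], [0.0, 449.1, 202.5], [0.0, 0.0, 1.0]] [[-0.699, -0.715, 0.016], [-0.382, 0.354, -0.853], [0.605, -0.603, -0.521]] [392.8, 378.1, 831.2]
top [[421.7, 0.0, 321.3], [0.0, 421.7, 193.2], [0.0, 0.0, 1.0]] [[-0.034, -0.999, 0.001], [-0.976, 0.033, -0.217], [0.217, -0.008, -0.976]] [2.7, 589.0, 1333.5]
wrist [[359.5, 0.0, 320.8], [0.0, 359.5, 203.5], [0.0, 0.0, 1.0]] [[0.407, -0.913, -0.003], [-0.881, -0.393, 0.264], [-0.243, -0.105, -0.964]] [-598.8, -34.5, 379.0]
{'time': 0.15, 'joint_pos': array([-7.08381930e+01,  7.50475293e+00,  8.53152776e+01, -9.79604832e-04,
        8.72606679e+01, -4.89431662e+00]), 'qd': array([-0.0878026 , -0.08163588, -0.124755  ,  0.01921399, -0.02332385,
        0.00748029]), 'joint_efforts': array([ 1.76128855e-03, -5.70066512e+01, -5.01158094e+01, -5.61930688e-05,
        9.74657567e-03,  7.53391623e-05]), 'tool_pos': array([ 244.4528495 , -547.51569928,  249.18654362]), 'tcp_rot': array([-1.79919512e+02, -5.91018410e-03,  2.40561670e+01]), 'ft_force': array([ 0.45519675, -0.49799827, -0.2364171 ]), 'wrist_torque': array([-0.01884819,  0.00258029, -0.0276827 ]), 'grip_force': 0.0, 'finger_gap': 85.28943031282859}
```

View pics/scene0.png

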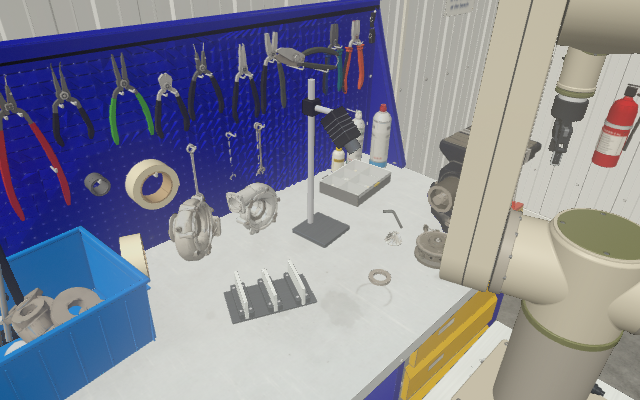

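View pics/top0.png

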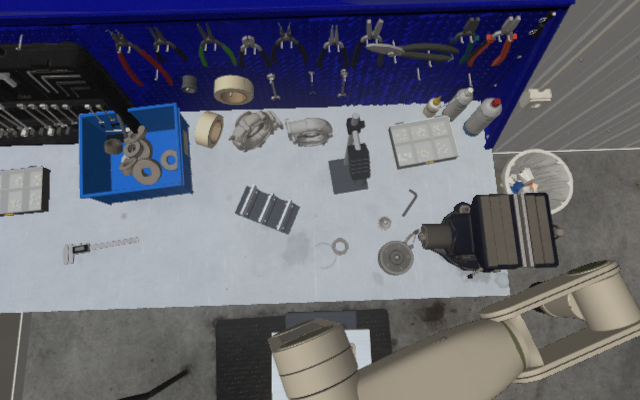

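The scene view shows the rack with three coupons around (270,290), and the reader with its base at (320,230) and head at (343,125). The top view shows the rack at about (267,210), the reader base at (350,175), the ring at (340,246), the wheel at (384,223) and the hex key at (410,202).

```bash
cat > h.py <<'E'
from bench import status, eyes, r
import cv2, numpy as np
from scipy.spatial.transform import Rotation as Ro
def ray(s,u,v):
    d=s["R"].T@np.linalg.inv(s["mtx"])@[u,v,1]; return -s["R"].T@s["t"],d/np.linalg.norm(d)
def plane(s,u,v,z):
    c,d=ray(s,u,v); return c+d*(z-c[2])/d[2]
def proj(s,X):
    p=s["mtx"]@(s["R"]@np.asarray(X,float)+s["t"]); return p[:2]/p[2]
def tri(s1,p1,s2,p2):
    a,d=ray(s1,*p1); b,e=ray(s2,*p2)
    k=np.linalg.lstsq(np.c_[d,-e],b-a,rcond=None)[0]; p=a+k[0]*d; q=b+k[1]*e
    return (p+q)/2, np.linalg.norm(p-q)
def pose():
    s=status.sense(); return np.array(s["tool_pos"]),Ro.from_euler("xyz",s["tcp_rot"],degrees=True)
def delta(p,R,rp=None,rR=None):
    "shift cm, rotvec rad in tool axes from pose (rp,rR)"
    if rp is None: rp,rR=pose()
    return (rR.inv().apply(np.asarray(p)-rp)/10).round(3),(rR.inv()*R).as_rotvec().round(4)
E
python3 - <<'E'
from h import *
t=eyes.snapshot("top"); g=cv2.cvtColor(t["img"],cv2.COLOR_RGB2HSV)
m=(g[...,2]<110).astype(np.uint8)
for nm,(x0,y0,x1,y1),z in (("rack",(225,175,310,245),0),("base",(325,155,375,200),14)):
    k=np.zeros_like(m); k[y0:y1,x0:x1]=m[y0:y1,x0:x1]
    k=cv2.morphologyEx(k,cv2.MORPH_CLOSE,np.ones((5,5))) if nm=="rack" else k
    c=max(cv2.findContours(k,0,2)[0],key=cv2.contourArea)
    b=cv2.boxPoints(cv2.minAreaRect(c)); P=np.array([plane(t,*q,z) for q in b])
    print(nm,b.round().tolist(),P[:,:2].round().tolist(),P.mean(0).round(),np.linalg.norm(P-np.roll(P,1,0),axis=1).round())
for n,u,v in (("ring",340,246),("wheel",384,223),("hex",410,202),("posttop",353,118)): print(n,plane(t,u,v,434 if n=="posttop" else 5).round())
w=eyes.snapshot("wrist"); p,R=pose()
print("cam in tool",R.inv().apply(-w["R"].T@w["t"]-p).round(1), (w["R"]@R.as_matrix()).round(3).tolist())
E
```

```text
rack [[235.0, 213.0], [246.0, 183.0], [300.0, 205.0], [288.0, 234.0]] [[545.0, 282.0], [647.0, 242.0], [565.0, 57.0], [465.0, 99.0]] [555. 170.   0.] [199. 110. 202. 109.]
base [[328.0, 158.0], [367.0, 151.0], [373.0, 187.0], [334.0, 194.0]] [[725.0, -45.0], [745.0, -185.0], [616.0, -198.0], [597.0, -60.0]] [ 671. -122.   14.] [129. 142. 130. 139.]
ring [418. -75.   5.]
wheel [ 491. -228.    5.]
hex [ 561. -322.    5.]
posttop [ 698. -101.  434.]
cam in tool [ 6.650e+01  1.000e-01 -1.238e+02] [[-0.001, 1.0, 0.001], [-0.964, -0.0, -0.264], [-0.264, -0.001, 0.964]]
```

```bash
python3 - <<'E'
from h import *
for p,y in (((340,-250,260),75),((400,50,260),120),((530,170,280),156)):
    print(delta(p,Ro.from_euler("xyz",[180,0,y],degrees=True)))
E
```

```text
(array([ 20.857, -23.29 ,  -1.028]), array([-8.000e-04, -4.000e-04, -8.892e-01]))
(array([ 38.564, -48.239,  -1.006]), array([-6.0000e-04, -8.0000e-04, -1.6746e+00]))
(array([ 55.326, -53.9  ,  -3.   ]), array([-4.0000e-04, -1.0000e-03, -2.3029e+00]))
```

```bash
python3 -m handwheel '{"series": [[[4,-4.5,-0.4,0,0,-0.17,1],[8,-9,-0.8,0,0,-0.34,1],[12,-13.5,-1,0,0,-0.5,1],[16.5,-18.5,-1,0,0,-0.67,1],[21,-23.3,-1,0,0,-0.84,1],[24.5,-28,-1,0,0,-1.0,1],[28,-33,-1,0,0,-1.16,1],[31.5,-38,-1,0,0,-1.32,1],[35,-43,-1,0,0,-1.48,1],[38.5,-48,-1,0,0,-1.64,1],[42,-50,-1.5,0,0,-1.8,1],[46,-51,-2,0,0,-1.96,1]]]}'; python3 - <<'E'
from h import *
print(delta((530,170,280),Ro.from_euler("xyz",[180,0,156],degrees=True)),status.sense()["joint_pos"].round(1))
E
```

```text
time: 1.75
tool_pos: [457.1, 107.4, 270.4]
tcp_rot: [180.0, 0.0, 136.8]
ft_force: [-0.8, -0.1, 0.7]
finger_gap: 85.3
grip_force: 0.0
(array([-1.025,  9.56 , -0.955]), array([ 0.0005,  0.0006, -0.3355])) [  7.  -13.7 103.5   0.   90.1 -39.8]
```

```bash
python3 -m handwheel '{"series": [[[-0.5,5,-0.5,0,0,-0.17,1],[-1,9.5,-1,0,0,-0.3,1],[-1,9.5,-1,0,0,-0.3,1],[-1,9.5,-1,0,0,-0.3,1]]]}'; python3 - <<'E'
from h import *
w=eyes.snapshot("wrist"); cv2.imwrite("pics/w1.png",w["img"][:,:,::-1]); np.savez("w1.npz",**w)
E
```

```text
time: 2.25
tool_pos: [529.1, 167.0, 279.5]
tcp_rot: [-179.9, -0.0, 153.5]
ft_force: [-0.4, -0.2, 0.7]
finger_gap: 85.4
grip_force: 0.0
```

View pics/w1.png

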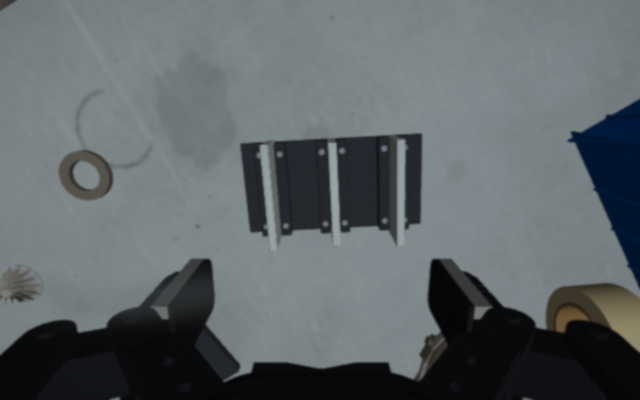

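The rack fills about (240–425, 133–240), with coupon tops at about (270,195), (335,190) and (400,190). I'm zooming in to look for the notch.

```bash
python3 - <<'E'
from h import *
i=cv2.imread("pics/w1.png")[125:260,235:430]
a=cv2.resize(i,None,fx=3,fy=3,interpolation=cv2.INTER_CUBIC)
s=eyes.snapshot("scene"); np.savez("s0.npz",**s)
b=cv2.resize(s["img"][255:325,220:320,::-1],None,fx=6,fy=6,interpolation=cv2.INTER_CUBIC)[:405]
c=np.zeros((830,600,3),np.uint8); c[:405,:585]=a; c[420:420+b.shape[0],:600]=b[:410]
cv2.imwrite("pics/z1.png",cv2.resize(c,(434,600)) if 0 else cv2.resize(c,None,fx=.72,fy=.72,interpolation=cv2.INTER_AREA))
E
```

```text
(no output)
```

View pics/z1.png

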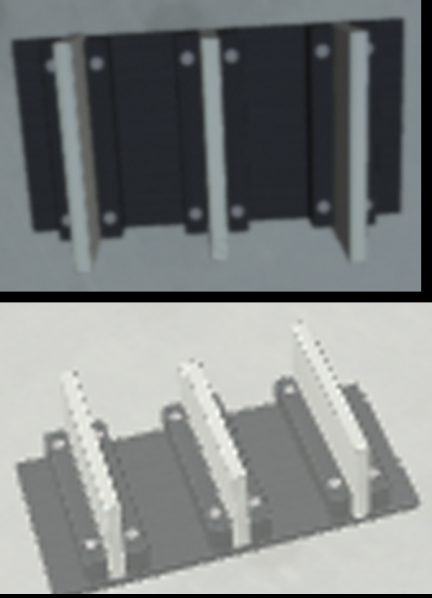

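The middle coupon looks cut short at its far end, the image bottom at about (335,240) in w1, so its label face probably points image-left. That suits tool y along coupon x with yaw near -24, so I'll turn the wrist round and check from the far side.

```bash
python3 -m handwheel '{"series": [[[-0.5,0,0.5,0,0,0.18,1],[-1,-0.5,1,0,0,0.36,1],[-1.5,-1,2,0,0,0.54,1],[-2,-1,3,0,0,0.72,1],[-2.5,-1.5,4,0,0,0.9,1],[-3,-2,5,0,0,1.08,1],[-3.5,-2,6,0,0,1.26,1],[-4.4,-2,6,0,0,1.44,1],[-4.4,-2,6,0,0,1.62,1],[-4.4,-2,6,0,0,1.8,1],[-4.4,-2,6,0,0,1.98,1],[-4.4,-2,6,0,0,2.16,1]]]}' && python3 -m handwheel '{"series": [[[0,0,0,0,0,0.18,1],[0,0,0,0,0,0.36,1],[0,0,0,0,0,0.54,1],[0,0,0,0,0,0.72,1],[0,0,0,0,0,0.9,1],[0,0,0,0,0,0.98,1],[0,0,0,0,0,0.98,1],[0,0,0,0,0,0.98,1]]]}'; python3 - <<'E'
from h import *
print(status.sense()["joint_pos"].round(1))
w=eyes.snapshot("wrist"); cv2.imwrite("pics/w2.png",w["img"][:,:,::-1]); np.savez("w2.npz",**w)
E
```

```text
time: 3.85
tool_pos: [559.6, 128.8, 220.8]
tcp_rot: [180.0, -0.1, 29.3]
ft_force: [-0.3, -0.5, -0.0]
finger_gap: 85.6
grip_force: 0.0
time: 4.85
tool_pos: [559.9, 129.2, 220.5]
tcp_rot: [-180.0, -0.0, -26.3]
ft_force: [0.0, -0.9, 0.3]
finger_gap: 85.3
grip_force: 0.0
[  7.9   4.4  91.7   0.   83.9 124.2]
```

View pics/w2.png

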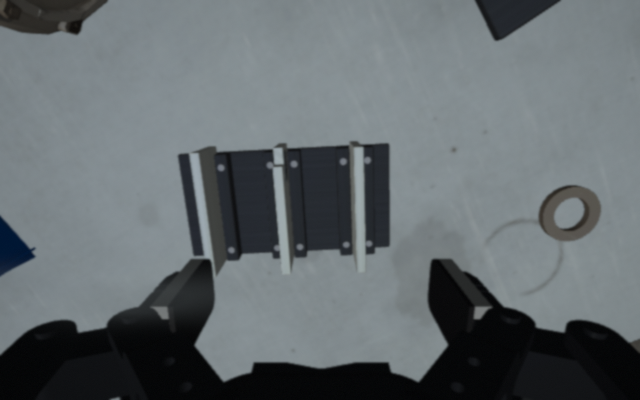

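The middle coupon's notch shows as a step near (280,150–165), at the far end. Its label face is therefore the image-right (+tool y) face, as predicted. Next I'll measure it from both wrist views and take a close look at the reader.

```bash
python3 - <<'E'
from h import *
def strips(w,box):
    x0,y0,x1,y1=box; g=cv2.cvtColor(w["img"],cv2.COLOR_RGB2GRAY)
    k=np.zeros_like(g); k[y0:y1,x0:x1]=(g[y0:y1,x0:x1]>165)*255
    out=[]
    for c in cv2.findContours(k,0,1)[0]:
        if cv2.contourArea(c)<150: continue
        (cx,cy),(a,b),an=cv2.minAreaRect(c); B=cv2.boxPoints(((cx,cy),(a,b),an))
        B=B[np.argsort(B[:,1])]; out.append((B[:2].mean(0),B[2:].mean(0),min(a,b)))
    return sorted(out,key=lambda o:o[0][0])
L=[dict(np.load(f)) for f in ("w1.npz","w2.npz")]
S=[strips(L[0],(245,130,425,255)),strips(L[1],(185,140,385,280))]
for s,w in zip(S,L):
    for a,b,t in s: print(a.round(1),b.round(1),round(t,1),plane(w,*a,56).round(1),plane(w,*b,56).round(1))
if len(S[0])==len(S[1])==3:
    for i in range(3):
        a,b,_=S[0][i]; c,d,_=S[1][2-i]   # views are half a turn apart
        print(i,[ (q.round(1),round(e,1)) for q,e in (tri(L[0],a,L[1],d),tri(L[0],b,L[1],c))])
s=dict(np.load("s0.npz")); t=eyes.snapshot("top"); np.savez("t0.npz",**t)
a=cv2.resize(s["img"][70:250,280:380,::-1],None,fx=4,fy=4,interpolation=2)[:600]
b=cv2.resize(t["img"][100:200,310:390,::-1],None,fx=4.8,fy=4.8,interpolation=2)
c=np.zeros((600,790,3),np.uint8); c[:,:400]=cv2.resize(s["img"][70:250,280:400,::-1],(400,600),interpolation=2); c[:480,405:789]=b
cv2.imwrite("pics/z2.png",c)
E
```

```text
[278.2 182.1] [284.1 246.9] 4.7 [580.4 157.9  56. ] [527.9 180.2  56. ]
```

View pics/z2.png

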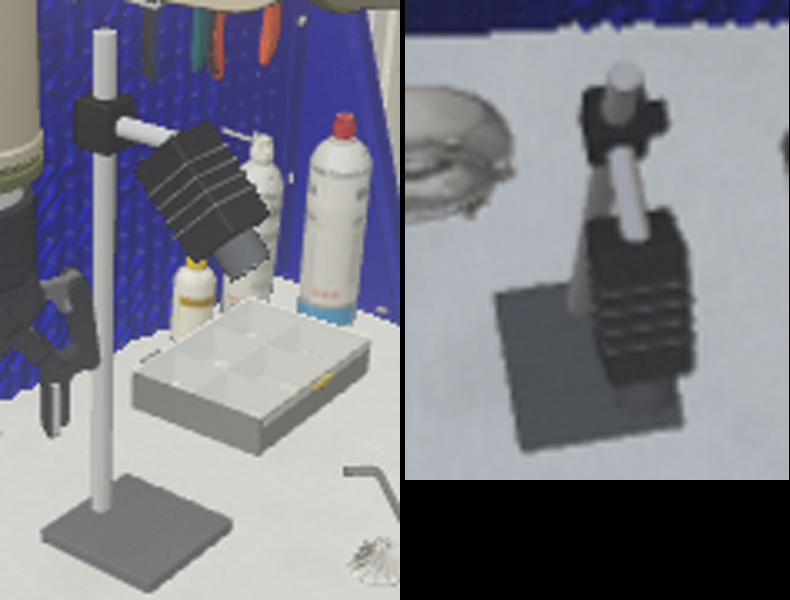

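The reader crops show the base plate corners, the post top (scene crop (105,30), top crop (627,75)) and the lens end (scene crop (250,262)). The strip threshold was too high for all three coupon tops, so I'll redo that together with the reader pose.

```bash
cat > m.py <<'E'
from h import *
L=[dict(np.load(f)) for f in ("w1.npz","w2.npz")]
def strip(w,box):
    x0,y0,x1,y1=box; g=cv2.cvtColor(w["img"],cv2.COLOR_RGB2GRAY)[y0:y1,x0:x1].astype(float)
    bg=np.median(g); rows=[]
    for j in range(len(g)):
        r_=g[j]; k=r_>0.5*(r_.max()+np.median(r_)) if r_.max()-np.median(r_)>25 else np.zeros(len(r_),bool)
        n=k.sum()
        if 3<=n<=14: rows.append((x0+np.flatnonzero(k).mean(),y0+j,n,r_.max(),np.median(r_)))
    return np.array(rows)
E
python3 - <<'E'
from m import *
for w,box in zip(L,((322,138,350,250),(268,140,300,280))):
    R=strip(w,box); print(R[[0,1,2,3,4]].round(1).tolist(),R[-8:].round(1).tolist())
    for q in R[[0,-1]]: print(plane(w,q[0],q[1],56).round(1))
s=dict(np.load("s0.npz")); t=dict(np.load("t0.npz"))
S=lambda x,y:(280+x/3.333,70+y/3.333); T=lambda x,y:(310+(x-405)/4.8,100+y/4.8)
print("post",tri(s,S(105,31),t,T(627,73)))
A=[plane(s,*S(*q),14) for q in ((42,533),(125,474),(232,521),(150,580))]
print("base scene",np.round(A,0).tolist(),np.mean(A,0))
B=[plane(t,*T(*q),z) for q,z in (((495,293),14),((520,450),0),((682,427),0))]
print("base top",np.round(B,0).tolist(),np.mean([B[0],B[2]],0))
print("base corner2",tri(s,S(232,521),t,T(682,425)),tri(s,S(42,533),t,T(495,293)))
E
```

```text
[[329.0, 138.0, 8.0, 101.0, 73.0], [330.5, 139.0, 8.0, 84.0, 43.5], [331.0, 140.0, 7.0, 78.0, 38.0], [331.5, 141.0, 8.0, 80.0, 39.0], [331.5, 142.0, 8.0, 103.0, 39.0]] [[335.5, 226.0, 8.0, 158.0, 62.0], [335.5, 227.0, 8.0, 158.0, 50.0], [335.5, 228.0, 8.0, 158.0, 41.5], [335.5, 229.0, 8.0, 158.0, 42.0], [335.5, 230.0, 8.0, 158.0, 45.0], [335.5, 231.0, 8.0, 158.0, 63.0], [336.0, 232.0, 7.0, 158.0, 94.0], [336.5, 233.0, 6.0, 158.0, 121.5]]
[499.3 190.2  56. ]
[589.  154.6  56. ]
[[270.5, 147.0, 6.0, 140.0, 111.0], [274.5, 148.0, 14.0, 143.0, 78.0], [277.0, 149.0, 9.0, 161.0, 69.5], [277.5, 150.0, 10.0, 165.0, 42.0], [277.5, 151.0, 10.0, 164.0, 38.0]] [[284.5, 259.0, 8.0, 165.0, 128.5], [284.5, 260.0, 8.0, 164.0, 133.0], [284.5, 261.0, 8.0, 164.0, 135.0], [285.0, 262.0, 7.0, 164.0, 135.0], [285.0, 263.0, 7.0, 164.0, 135.0], [284.5, 264.0, 8.0, 163.0, 135.0], [284.5, 265.0, 8.0, 163.0, 136.0], [284.5, 266.0, 8.0, 163.0, 137.0]]
[608.3 149.9  56. ]
[511.9 188.2  56. ]
post (array([ 706.21534016, -108.59815802,  433.93212354]), np.float64(2.2775319366526965))
base scene [[713.0, -44.0, 14.0], [731.0, -161.0, 14.0], [614.0, -176.0, 14.0], [602.0, -64.0, 14.0]] [ 664.96222193 -111.07435553   14.        ]
base top [[714.0, -48.0, 14.0], [600.0, -62.0, 0.0], [613.0, -180.0, 0.0]] [ 663.64285569 -113.96182345    7.        ]
base corner2 (array([ 612.62957154, -177.48227909,   13.5829252 ]), np.float64(3.3776646049025945)) (array([716.21293857, -47.57215087,  10.04699564]), np.float64(1.460691571494481))
```

```bash
python3 - <<'E'
from m import *
for i,(w,box) in enumerate(zip(L,((322,130,350,250),(268,140,300,280)))):
    g=cv2.cvtColor(w["img"],cv2.COLOR_RGB2GRAY)
    print([(y,int(g[y,box[0]:box[2]].max())) for y in (list(range(134,150))+list(range(230,247)) if i==0 else list(range(143,170))+list(range(264,280)))])
s=dict(np.load("s0.npz")); c,y=np.array([665,-113.]),np.radians(7)
for X in (-100,-184.85): 
    P=[*(c+X*np.array([np.cos(y),np.sin(y)])),285 if X>-150 else 200]; print(P,proj(s,P))
E
```

```text
[(134, 132), (135, 129), (136, 126), (137, 117), (138, 101), (139, 84), (140, 78), (141, 80), (142, 103), (143, 139), (144, 153), (145, 156), (146, 157), (147, 156), (148, 156), (149, 156), (230, 158), (231, 158), (232, 158), (233, 158), (234, 158), (235, 156), (236, 154), (237, 156), (238, 157), (239, 156), (240, 155), (241, 154), (242, 156), (243, 157), (244, 154), (245, 143), (246, 138)]
[(143, 142), (144, 141), (145, 141), (146, 141), (147, 140), (148, 143), (149, 161), (150, 165), (151, 164), (152, 162), (153, 160), (154, 159), (155, 162), (156, 164), (157, 166), (158, 167), (159, 166), (160, 166), (161, 164), (162, 162), (163, 149), (164, 124), (165, 123), (166, 122), (167, 143), (168, 161), (169, 165), (264, 163), (265, 163), (266, 163), (267, 162), (268, 162), (269, 162), (270, 162), (271, 162), (272, 161), (273, 156), (274, 147), (275, 140), (276, 140), (277, 139), (278, 138), (279, 139)]
[np.float64(565.7453848358678), np.float64(-125.18693434051475), 285] [355.8867724  151.13077475]
[np.float64(481.5278438691016), np.float64(-135.5275481284415), 200] [382.38513675 192.38911977]
```

```bash
python3 - <<'E'
from m import *
R=[strip(L[0],(322,130,350,250)),strip(L[1],(268,140,300,280))]
f=[np.polyfit(r_[(r_[:,1]>a)&(r_[:,1]<b)][:,1],r_[(r_[:,1]>a)&(r_[:,1]<b)][:,0],1) for r_,a,b in ((R[0],146,230),(R[1],172,262))]
P=lambda i,y:(np.polyval(f[i],y),y)
near=tri(L[0],P(0,142.4),L[1],P(1,274)); far=tri(L[0],P(0,236),L[1],P(1,166.8))
end=tri(L[0],P(0,245),L[1],(np.polyval(f[1],148.5)+.5,148.5))
for n,q in (("near",near),("notchedge",far),("end(44)",end)): print(n,q[0].round(1),round(q[1],1))
d=far[0]-near[0]; print("len(96)",np.hypot(*d[:2]).round(1),"dir",np.degrees(np.arctan2(d[1],d[0])))
for i in (0,1):
    a,b=[plane(L[i],*P(i,y),56) for y in ((146,230),(172,262))[i]]; q=(b-a)*(1 if i==0 else -1); print(i,"yaw",np.degrees(np.arctan2(q[1],q[0])).round(1))
u=d/np.linalg.norm(d); c=near[0]+u*55; print("centre",c.round(1),"other",(end[0]-u*55).round(1))
# pose error-free grasp: hover
yaw=np.degrees(np.arctan2(d[1],d[0])); print(delta((c[0],c[1],120),Ro.from_euler("xyz",[180,0,yaw],degrees=True)))
E
```

```text
near [504.6 191.2  55.6] 1.0
notchedge [591.8 152.6  55.5] 0.3
end(44) [604.5 147.5  46.2] 0.0
len(96) 95.4 dir -23.867517258932935
0 yaw -23.5
1 yaw -24.3
centre [554.9 169.   55.6] other [554.2 169.8  46.3]
(array([-2.213, -3.318, 10.022]), array([-0.0002, -0.0003, -0.0428]))
```

```bash
python3 -m handwheel '{"series": [[[-1.1,-1.6,2,0,0,-0.02,0.4],[-2.2,-3.3,4,0,0,-0.043,0.4],[-2.2,-3.3,6,0,0,-0.043,0.4],[-2.2,-3.3,8,0,0,-0.043,0.4],[-2.2,-3.3,10,0,0,-0.043,0.4],[-2.2,-3.3,10,0,0,-0.043,0.4],[-2.2,-3.3,10,0,0,-0.043,0.4]]]}' 60; python3 - <<'E'
from h import *
print(delta((554.6,169.3,45),Ro.from_euler("xyz",[180,0,-23.9],degrees=True)))
E
```

```text
time: 5.82
tool_pos: [555.5, 168.7, 120.5]
tcp_rot: [-180.0, -0.0, -23.9]
ft_force: [-0.5, -1.0, -0.2]
finger_gap: 33.7
grip_force: 0.0
(array([-0.107, -0.013,  7.549]), array([-0.0004, -0.0006, -0.0006]))
```

```bash
python3 -m handwheel '{"series": [[[-0.1,0,2.5,0,0,0,0.4],[-0.1,0,5,0,0,0,0.4],[-0.1,0,7,0,0,0,0.4],[-0.1,0,7.5,0,0,0,0.4],[-0.1,0,7.5,0,0,0,0.4],[-0.1,0,7.5,0,0,0,0.4]]]}' 60;  python3 -m handwheel '{"series": [[[0,0,0,0,0,0,0.25],[0,0,0,0,0,0,0.15],[0,0,0,0,0,0,0],[0,0,0,0,0,0,0],[0,0,0,0,0,0,0],[0,0,0,0,0,0,0]]]}' 60
```

```text
time: 6.58
tool_pos: [555.0, 169.6, 46.2]
tcp_rot: [-179.9, -0.1, -23.9]
ft_force: [0.0, 0.0, -0.0]
finger_gap: 34.7
grip_force: 0.0
time: 7.32
tool_pos: [554.5, 169.4, 45.5]
tcp_rot: [-180.0, -0.0, -23.9]
ft_force: [0.0, 0.1, 5.4]
finger_gap: 7.0
grip_force: 59.3
```

```bash
python3 -m handwheel '{"series": [[[0,0,-1,0,0,0,0],[0,0,-3,0,0,0,0],[0,0,-6,0,0,0,0],[0,0,-9,0,0,0,0],[0,0,-12,0,0,0,0],[0,0,-15,0,0,0,0],[0,0,-17,0,0,0,0],[0,0,-17,0,0,0,0],[0,0,-17,0,0,0,0]]]}' 70; cat >> h.py <<'E'
a=np.radians(7); S2=2**-.5
FOC=np.array([481.5,-135.5,200.])
TX=np.array([-np.sin(a),np.cos(a),0]); TY=np.array([np.cos(a),np.sin(a),1])*S2; TZ=np.array([np.cos(a),np.sin(a),-1])*S2
RF=Ro.from_matrix(np.c_[TX,TY,TZ]); PF=FOC-38*TX-4*TY-11.5*TZ
E
python3 - <<'E'
from h import *
print(PF,RF.as_euler("xyz",degrees=True))
p,R=pose(); M=PF+[0,200,20]
d,_=delta(M,RF); rv=(R.inv()*RF).as_rotvec()
print(d,rv.round(3),np.degrees(np.linalg.norm(rv)))
# in stages: yaw first (about tool z, -97), then tilt
R1=Ro.from_euler("xyz",[180,0,97],degrees=True); print((R.inv()*R1).as_rotvec(), (R1.inv()*RF).as_rotvec())
E
```

```text
time: 8.45
tool_pos: [553.5, 169.2, 213.8]
tcp_rot: [179.9, 0.1, -23.9]
ft_force: [-0.1, -0.3, -1.5]
finger_gap: 6.9
grip_force: 68.5
[ 475.25257528 -174.55246067  205.30330086] [1.35000000e+02 1.27222187e-14 9.70000000e+01]
[-1.325 16.315 -1.132] [-0.466  0.823 -1.982] 125.80720225956982
[-8.30221394e-04  1.94505684e-03 -2.11015589e+00] [-7.85398163e-01  5.69639976e-17 -2.27855990e-16]
```

```bash
python3 -m handwheel '{"series": [[[-0.1,1,-0.1,0,0,-0.12,0],[-0.2,2.3,-0.2,0,0,-0.29,0],[-0.3,3.8,-0.3,0,0,-0.47,0],[-0.4,5.3,-0.4,0,0,-0.65,0],[-0.5,6.8,-0.5,0,0,-0.83,0],[-0.6,8.3,-0.6,0,0,-1.01,0],[-0.7,9.8,-0.7,0,0,-1.19,0],[-0.8,11.3,-0.8,0,0,-1.37,0],[-0.9,12.8,-0.9,0,0,-1.55,0],[-1,14.3,-1,0,0,-1.73,0],[-1.2,15.5,-1,0,0,-1.9,0],[-1.3,16.3,-1.1,0,0,-2.03,0]]]}' 70 && python3 -m handwheel '{"series": [[[0,0,0,0,0,-0.08,0],[0,0,0,0,0,-0.08,0]]]}'; python3 - <<'E'
from h import *
print(delta(PF+[0,200,20],RF),status.sense()["joint_pos"].round(1))
E
```

```text
time: 9.95
tool_pos: [474.9, 25.2, 224.0]
tcp_rot: [-179.8, -0.0, 92.7]
ft_force: [0.1, 0.3, -1.9]
finger_gap: 6.9
grip_force: 68.5
time: 10.2
tool_pos: [475.3, 25.6, 224.4]
tcp_rot: [-179.8, -0.0, 96.9]
ft_force: [0.4, 0.0, -1.7]
finger_gap: 6.6
grip_force: 68.5
(array([-0.011, -0.006, -0.091]), array([-7.881e-01, -1.000e-04, -1.100e-03])) [ -3.1 -11.2 106.2  -0.   85.1 -10. ]
```

```bash
python3 -m handwheel '{"series": [[[0,0,0,-0.1,0,0,0],[0,0,0,-0.22,0,0,0],[0,0,0,-0.35,0,0,0],[0,0,0,-0.48,0,0,0],[0,0,0,-0.6,0,0,0],[0,0,0,-0.72,0,0,0],[0,0,0,-0.788,0,0,0],[0,0,0,-0.788,0,0,0],[0,0,0,-0.788,0,0,0]]]}' 70; python3 - <<'E'
from h import *
print(delta(PF+[0,200,20],RF),delta(PF,RF),status.sense()["joint_pos"].round(1))
w=eyes.snapshot("wrist"); s=eyes.snapshot("scene")
c=np.zeros((480,790,3),np.uint8); c[:400,:395]=cv2.resize(w["img"],(395,247))[...,::-1] if 0 else 0
c[:247,:395]=cv2.resize(w["img"],(395,247))[...,::-1]; c[:480,400:]=cv2.resize(s["img"][60:260,270:432,::-1],(390,480))
cv2.imwrite("pics/p1.png",c)
E
```

```text
time: 11.32
tool_pos: [506.7, 25.1, 219.4]
tcp_rot: [136.1, -0.2, 97.1]
ft_force: [0.0, 0.2, -1.8]
finger_gap: 6.8
grip_force: 72.0
(array([ 0.425, -1.838, -2.583]), array([-0.0186, -0.0049, -0.0012])) (array([-19.428,  -4.959,  -2.93 ]), array([-0.0186, -0.0049, -0.0012])) [-12.2 -51.1 143.1  18.5  47.2 -26.9]
```

View pics/p1.png

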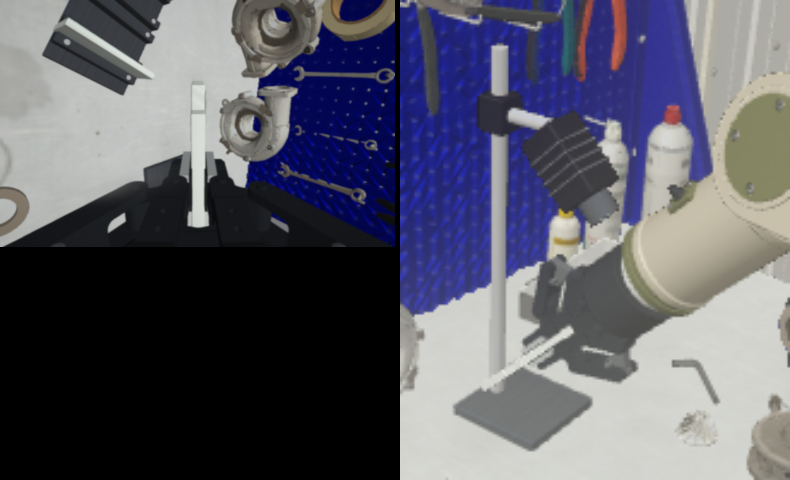

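The picture shows the coupon firmly held with its notch end at (197,85). However, joints 2 and 3 are at their fold limits, so this straight-behind presentation is out of reach. I'll turn the coupon 45° in its own plane so the gripper comes in from the right, where there's more radius. First I'll back out the tilt.

```bash
python3 -m handwheel '{"series": [[[0,0,0,0.12,0,0,0],[0,0,0,0.28,0,0,0],[0,0,0,0.45,0,0,0],[0,0,0,0.62,0,0,0],[0,0,0,0.77,0,0,0],[0,0,0,0.77,0,0,0]]]}' 70; cat >> h.py <<'E'
RF2=RF*Ro.from_euler("y",45,degrees=True); PF2=FOC-RF2.apply([38,4,11.5])
E
python3 - <<'E'
from h import *
print(PF2,RF2.as_matrix().round(2).tolist())
for P in ((430,-160,250),PF2+[-50,-30,30],PF2): print(delta(P,RF2))
print(delta((430,-160,250),Ro.from_euler("xyz",[180,0,97],degrees=True)),status.sense()["joint_pos"].round(1),pose()[0])
E
```

```text
time: 12.18
tool_pos: [508.0, 25.4, 218.2]
tcp_rot: [-179.7, -0.2, 97.2]
ft_force: [0.8, -0.5, -1.4]
finger_gap: 6.9
grip_force: 71.9
[ 496.10953669 -168.97081742  183.92157288] [[-0.58, 0.7, 0.41], [0.64, 0.09, 0.76], [0.5, 0.71, -0.5]]
(array([-17.4  , -10.075,  -3.196]), array([-0.7495,  0.7381, -0.3084]))
(array([-21.482,  -8.946,   0.39 ]), array([-0.7495,  0.7381, -0.3084]))
(array([-19.144,  -3.592,   3.369]), array([-0.7495,  0.7381, -0.3084]))
(array([-17.4  , -10.075,  -3.196]), array([-0.0056, -0.0039,  0.0035])) [ -3.   -5.5 101.7   0.2  84.1 -10.3] [507.95030278  25.35835606 218.16029171]
```

```bash
python3 -m handwheel '{"series": [[[-1,-3,-1,0,0,0,0],[-3,-6,-2,0,0,0,0],[-6,-9,-3,0,0,0,0],[-9,-10,-3.2,0,0,0,0],[-12,-10,-3.2,0,0,0,0],[-15,-10,-3.2,0,0,0,0],[-17,-10,-3.2,0,0,0,0],[-17.4,-10,-3.2,0,0,0,0],[-17.4,-10,-3.2,0,0,0,0]]]}' 70; python3 - <<'E'
from h import *
for P in (pose()[0],PF2+[-50,-30,30],PF2): print(delta(P,RF2))
print(status.sense()["joint_pos"].round(1),pose()[0])
E
```

```text
time: 13.3
tool_pos: [429.9, -159.8, 252.3]
tcp_rot: [180.0, -0.2, 97.2]
ft_force: [0.8, -0.9, -1.3]
finger_gap: 6.9
grip_force: 72.0
(array([0., 0., 0.]), array([-0.7435,  0.7397, -0.3065]))
(array([-4.097,  1.12 ,  3.827]), array([-0.7435,  0.7397, -0.3065]))
(array([-1.753,  6.453,  6.838]), array([-0.7435,  0.7397, -0.3065]))
[-26.9 -15.  106.5   0.2  88.6 -34.1] [ 429.8784167  -159.84375209  252.31374963]
```

```bash
python3 -m handwheel '{"series": [[[-0.4,0.1,0.4,-0.075,0.074,-0.03,0],[-0.8,0.2,0.8,-0.16,0.16,-0.066,0],[-1.3,0.4,1.2,-0.26,0.259,-0.107,0],[-1.8,0.5,1.7,-0.36,0.358,-0.148,0],[-2.3,0.6,2.1,-0.46,0.457,-0.19,0],[-2.8,0.8,2.6,-0.55,0.547,-0.227,0],[-3.3,0.9,3.1,-0.64,0.637,-0.264,0],[-3.8,1,3.5,-0.72,0.716,-0.297,0],[-4.1,1.1,3.8,-0.744,0.74,-0.307,0],[-4.1,1.1,3.8,-0.744,0.74,-0.307,0],[-4.1,1.1,3.8,-0.744,0.74,-0.307,0]]]}' 70; python3 - <<'E'
from h import *
print(delta(PF2,RF2)); print(status.sense()["joint_pos"].round(1),pose()[0])
E
```

```text
time: 14.68
tool_pos: [446.3, -199.0, 214.6]
tcp_rot: [125.3, -30.0, 132.3]
ft_force: [-0.6, 0.1, -0.9]
finger_gap: 7.0
grip_force: 72.0
(array([-2.509,  1.591,  5.862]), array([-0.0016, -0.0002,  0.001 ]))
[-61.9  12.1 103.1  47.6 102.8 -94.2] [ 446.33982653 -199.00390109  214.57990329]
```

Reached with good joint margins. Before the final few centimetres, I'll check the label and the reader by eye.

```bash
python3 - <<'E'
from h import *
w=eyes.snapshot("wrist"); s=eyes.snapshot("scene"); t=eyes.snapshot("top")
p,R=pose(); lab=p+R.apply([38,4,11.5]); print("label",lab.round(1))
for n,k in (("s",s),("t",t),("w",w)): print(n,proj(k,lab).round(1),"focus",proj(k,FOC).round(1))
c=np.zeros((600,800,3),np.uint8); c[:250,:400]=cv2.resize(w["img"],(400,250)); c[:480,405:795]=cv2.resize(s["img"][60:260,270:432],(390,480)); c[255:555,:400]=cv2.resize(t["img"][110:260,290:490],(400,300))
cv2.imwrite("pics/p2.png",c[...,::-1])
E
```

```text
label [ 431.6 -165.7  230.9]
s [407.9 184.6] focus [382.4 192.4]
t [375.2 232.6] focus [362.6 217.4]
w [331.9 182.8] focus [356.6 204.8]
```

View pics/p2.png

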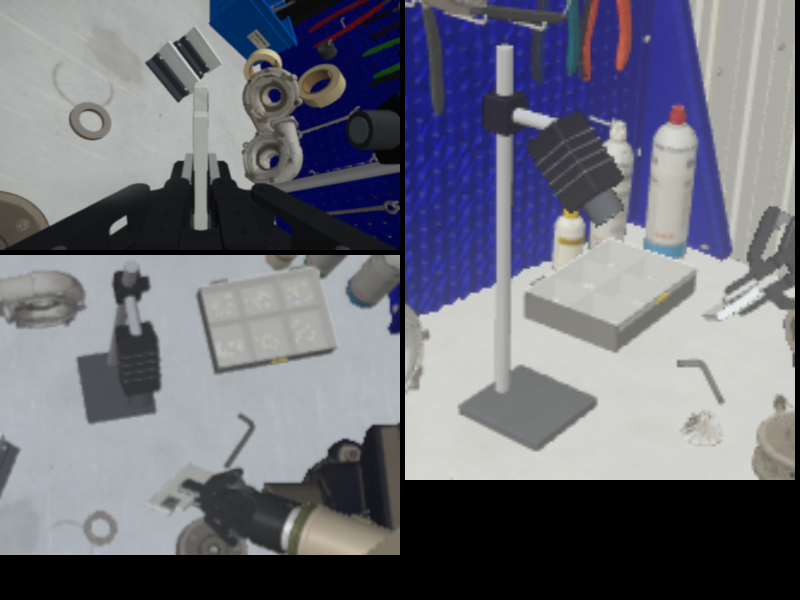

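The top view shows the grey label patch facing up near (180,490) in the crop, and the lens is in the wrist view at (372,130). The way is clear, so I'll move in.

```bash
python3 -m handwheel '{"series": [[[-0.3,0.2,0.7,0,0,0,0],[-0.7,0.5,1.7,0,0,0,0],[-1.2,0.8,2.8,0,0,0,0],[-1.6,1,3.9,0,0,0,0],[-2,1.3,4.8,0,0,0,0],[-2.3,1.5,5.5,0,0,0,0],[-2.5,1.6,5.9,0,0,0,0],[-2.5,1.6,5.9,0,0,0,0],[-2.5,1.6,5.9,0,0,0,0],[-2.5,1.6,5.9,0,0,0,0],[-2.5,1.6,5.9,0,0,0,0],[-2.5,1.6,5.9,0,0,0,0]]]}' 70; python3 - <<'E'
from h import *
print(delta(PF2,RF2),status.sense()["joint_pos"].round(1))
w=eyes.snapshot("wrist"); s=eyes.snapshot("scene"); t=eyes.snapshot("top")
p,R=pose(); lab=p+R.apply([38,4,11.5]); print("label",lab.round(1))
LC=[565.7,-125.2,285]
for n,k in (("s",s),("t",t),("w",w)): print(n,proj(k,lab).round(1),"lens",proj(k,LC).round(1))
c=np.zeros((600,800,3),np.uint8); c[:250,:400]=cv2.resize(w["img"],(400,250)); c[:480,405:795]=cv2.resize(s["img"][90:230,320:434],(390,480)); c[255:555,:400]=cv2.resize(t["img"][170:260,310:430],(400,300))
cv2.imwrite("pics/p3.png",c[...,::-1])
E
```

```text
time: 16.32
tool_pos: [496.0, -169.2, 183.6]
tcp_rot: [125.3, -30.0, 132.3]
ft_force: [-0.3, -0.1, -0.8]
finger_gap: 6.5
grip_force: 72.0
(array([0.022, 0.035, 0.005]), array([-0.0002, -0.0003,  0.0002])) [-56.   15.6 102.7  50.5  96.7 -93.1]
label [ 481.4 -135.7  199.6]
s [382.5 192.5] lens [355.9 151.1]
t [362.6 217.5] lens [360.2 182.9]
w [331.4 182.7] lens [644.1 181.7]
```

View pics/p3.png

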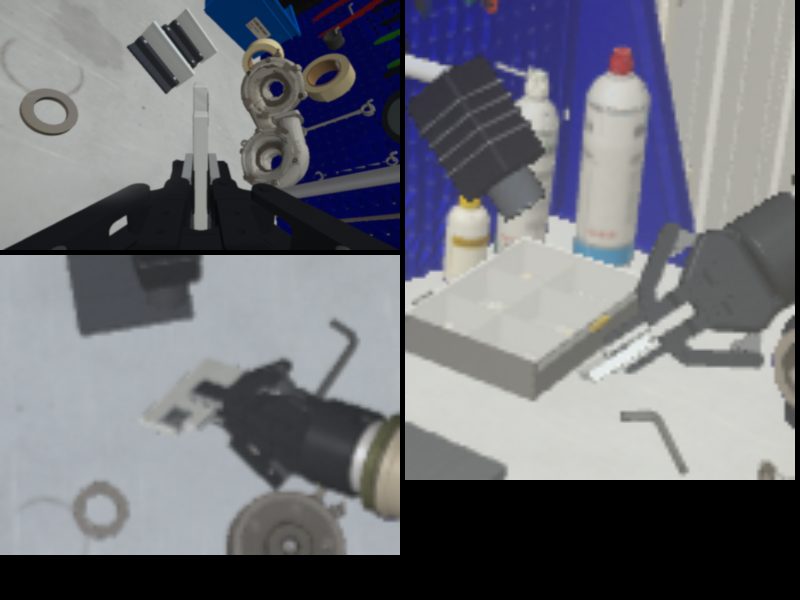

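The label appears at top-view pixel (363,218), against (362.6,217.5) expected at the focus. The lens is clear, both spares are still in the rack and the bystanders look untouched.

```bash
python3 -c "
from bench import r
print(r.hand_in())"
```

```text
the job is handed in; nothing more can be done
None
```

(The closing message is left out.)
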